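# Hold the torch to the spark-plug hole

### The arm

A 6-joint arm with a two-finger parallel gripper is mounted at the origin on the work surface. World frame = base frame: x ahead of the robot, y to its left, z up, the work surface at z = 0. Lengths are in m, angles in rad, forces in N, time in s.
With the tool pointing down it reaches from about 0.3 to 0.775 m from the base axis. Payload 14.6 kg.
Tool frame: the origin (TCP) lies on the centre line of the jaws, within the pads' length; the fingertips stand ctrl.tcp_to_tips ahead of it and the grasp point (between the pads) lies 2 mm behind it (ctrl.tcp_to_tips is the distance from the TCP to the fingertips, in m); z points along the fingers, y is the line along which they close (so a half turn about z gives the same grasp; the last joint's range is limited). The gripper opens to 94 mm and grips with 3 to 60 N. Pads are 16 mm wide; open, the fingers measure 119 mm over their backs; the gripper's body (75 mm by 177 mm) begins 78 mm behind the grasp point.
Start: joints at [-1.376, 0.3, 1.521, -0, 1.321, -0.067], TCP at [0.142, -0.531, 0.222] pointing down, gripper open.
Joint ranges: [-3.03, 3.03], [-0.79, 2.21], [0.23, 2.52], [-1.04, 4.18], [0, 3.07], [-2.55, 2.55]. Speed limits (rad/s): [2.22, 2.22, 2.57, 3.14, 3.14, 3.14].

### API

Orientations are given as [roll, pitch, yaw] about the fixed x, y, z axes, in that order (R = Rz(yaw) Ry(pitch) Rx(roll)).
In Python, from station import telemetry, viewer, hand_in, ctrl gives the robot as it stands.
- The arm moves only by the tool step_arm, never from a script. Its argument "plan" is a list of rows, each an object of numbers: "dx", "dy", "dz": the shift along the tool's x, y, z scaled (see below); "rx", "ry", "rz": the turn, a rotation vector about the tool's x, y, z scaled (see below); "claw": the closure, from 0 (fully open) to 1 (shut). In form: [{"dx": .., "dy": .., "dz": .., "rx": .., "ry": .., "rz": .., "claw": ..}, ...]. A call has 1 to 10 rows; each row shifts and turns the commanded pose from where the row before left it, along the tool's axes as they then stand; what a row does not reach is not made up. The controller multiplies each number of a shift by 0.1 m and each number of a turn by 90 degrees. A row lasts 1/10 s, in which the tool goes at most 50 mm and 8.59 degrees, less where a joint would pass 70% of its speed; a pose out of reach is approached as far as the arm can. A call with a number of a shift or a turn outside -1 to 1 is refused whole. A call with a gripper value outside its range is refused whole. The fingers move at their own pace and stop on an object; "grip_force" is the grip in N (left out, the last holds). Time passes only in rows, so rows that do not move let the fingers close. It gives the time, the measured TCP pose, the force, the opening and the grip force at its end, in the units of the state.
- telemetry.get_obs(): the state, without advancing time (a new reading comes with each control period).
- viewer.camera(name): name is "scene" or "top"; returns a dict with "img" (384x512x3 uint8, red, green, blue), "z_map" (384x512 float32, m along the optical axis (not along the pixel's ray), 0 where there is no reading), "fx", "fy", "cx", "cy" (pixels), "R" (3x3) and "t" (3): a world point X has camera coordinates R X + t. Camera axes: x right, y down, z forward; pixel columns grow to the right and rows downward; lengths in m; the calibration is good to about 2 mm. A picture is of the moment at which its call begins.
- hand_in(): hands the job in; it is judged then, once.
Trained networks look in a picture, given as the dict that the camera call returned (one of the last four; its "shot" number tells which), for a name from the list of things; names that differ only in an ending like _2 or _b are one class to them, and where a whole thing is asked for, a point or a joint stands for the part that bears it (a point fixed in the world has none). Each returns a list of dicts, best first, with "score" (0 to 1); they miss things now and then, are a little off and sometimes report something else, mostly with a low value. They report only what shows in the picture. A call takes as long as a camera call. They do not tell look-alikes from the thing itself.
- viewer.recognise(target, picture): "rect" ([left, top, right, bottom] in pixels, round what is visible of it).
The state is a dict: "time_s": time; "qpos": joint angles; "joint_vel": joint speeds; "tau": joint torques, N m; "ee_pos": TCP position; "eef_rot": TCP orientation; "force": force on the tool from outside, world axes, zero at the start; "moment": the same for the moment, N m; "grip_width": finger opening in m; "grip_force": force on a finger pad.
Only numpy, scipy, OpenCV 4.12 (cv2) and the standard library are available. Lean on these libraries where they do the work, as an engineer would, in place of code of your own. Each camera call takes 0.05 s, during which the arm holds its last target. There are 200 camera calls.

### The job

The spark plug is out of the small engine and I want to see down into the cylinder: draw the torch out of its charging stand, turn it to the slant of the open spark-plug hole and hold it there, lens towards the hole and about 3 cm off its mouth, in line with the hole so that the light goes straight down it. Touch nothing on the engine and leave the spark plug, the spanner and the jar where they are. Finish still holding the torch up there, steady.

Things in the scene. Friction and masses are not known exactly. Their poses are not given: they have to be found in the camera images.
- torch: Aluminium torch, a round rod 167 mm long, 170 g. Origin: centre of the lens (flat end of the thick head); z runs along the rod from lens to tail. Head 32 mm thick for 36 mm, tapering to a 24 mm barrel from 52 to 162 mm, then a 15 mm wide, 5 mm high rubber button. Starts lens down in the stand, tail up, leaning 0.26 rad; all beyond 55 mm from the lens stands free. Its roll does not matter.
- dock: Charging stand, immovable. Origin: centre of the underside of its black foot, 110 x 80 x 18 mm, long along x. On it a grey round sleeve, 49 mm outside, 36 mm inside, 50 mm deep, leaning 0.26 rad from vertical to the stand's +x, rim at most 85 mm above the bench; a black prop 30 mm wide behind it, up to 60 mm high. The torch slides out along the sleeve's axis with 2 mm play.
- engine: Small air-cooled engine, immovable: finned aluminium cylinder, black starter housing at +y, black air filter at -x, dark silencer at +x, on a dark wooden board (x -60 to 170, y -85 to 85, 15 mm thick). Origin: on the bench straight below the plug hole's mouth. Top (boss of the plug hole) 170 mm high; filter and carburettor reach x = -48 mm, up to 122 mm high.
- plug_hole (a point): Centre of the mouth of the open spark-plug hole, 158 mm above the bench: a 14 mm hole in the end of a round 29 mm aluminium boss on top of the engine's cylinder. Its z axis is the hole's axis, pointing out of the hole: slanted 0.70 rad from vertical towards the engine's -x (air filter) side.
- spark_plug: Bystander: the removed spark plug, 85 mm long, 24 mm thick, lying on the bench at the engine's -y side. Origin on the bench below its hexagon.
- plug_spanner: Bystander: hexagonal steel tube spanner, 95 mm long and 30 mm thick, with a 120 mm cross bar, lying on the bench at the engine's +y side. Origin on the bench below its middle.
- jar: Bystander: glass jar with a steel lid, 62 mm in diameter, 85 mm high, on the bench behind the charging stand (its +x side). Origin: centre of its underside.
Not all that is in view belongs to the job. Several things have the shape of the torch; the one meant has the colours described above.

How it is judged:
By the outcome, as a careful person would: the job done as asked, in the order asked, and still so for the second after the job is handed in, while the arm keeps its last pose, push and grip.
It also fails if it takes over 35 s, if anything falls off the work surface, if the arm or the gripper's body presses on something with over 40 N, if the wrist force passes 120 N, or if a joint passes its speed limit or range.

## Working session

There is one attempt and no reset: what is moved stays moved. The work goes in short steps, Python scripts to look and compute and a tool call to move; the robot and the scene stay as the last step left them, time stands still between calls to the robot, and variables do not carry over. Pictures are saved under pics/ and viewed, at most 10 in all, crops included, and the job is handed in when it is done.

Besides the shell and the picture viewer there is one more tool, called after "Emit:" by a JSON object that holds its "method" and its "body". step_arm: Moves the arm, as the interface text tells. Shifts and turns lie within -1 to 1; 1 stands for 0.1 m of shift or 90 degrees of turn. Its arguments: {"type":"object","properties":{"plan":{"type":"array"},"grip_force":{"type":"number"}},"required":["plan"]}

```bash
ls; mkdir -p pics; cat > h.py <<'E'
import numpy as np, cv2
from station import telemetry, viewer, hand_in, ctrl
def cloud(p):
    z=p["z_map"]; v,u=np.mgrid[:z.shape[0],:z.shape[1]]
    c=np.stack([(u-p["cx"])/p["fx"]*z,(v-p["cy"])/p["fy"]*z,z],-1)
    w=(c-p["t"])@p["R"]; w[z==0]=np.nan; return w
E
python3 - <<'E'
from h import *
import pickle
ps={n:viewer.camera(n) for n in("scene","top")}
pickle.dump(ps,open("p0.pkl","wb"))
for n,p in ps.items():
    cv2.imwrite(f"pics/{n}0.png",p["img"][...,::-1])
    print(n,p["fx"],np.round(-p["R"].T@p["t"],3))
    for t in("torch","dock","engine","plug_hole","spark_plug","plug_spanner","jar"):
        print(t,[(np.round(r["rect"]).tolist(),round(r["score"],2)) for r in viewer.recognise(t,p)])
print(ctrl.tcp_to_tips,telemetry.get_obs())
E
```

```text
pics
scene 385.44814001447156 [1.167 0.108 0.758]
torch [([366.0, 205.0, 397.0, 264.0], 0.91), ([303.0, 181.0, 327.0, 212.0], 0.7), ([255.0, 156.0, 309.0, 181.0], 0.64), ([117.0, 211.0, 124.0, 236.0], 0.35)]
dock [([290.0, 197.0, 331.0, 240.0], 0.61)]
engine [([138.0, 172.0, 222.0, 287.0], 0.63)]
plug_hole [([136.0, 171.0, 225.0, 284.0], 0.81)]
spark_plug [([119.0, 211.0, 124.0, 239.0], 0.6)]
plug_spanner [([221.0, 198.0, 263.0, 235.0], 0.63)]
jar []
top 495.6989745955976 [0.333 0.038 1.26 ]
torch [([135.0, 170.0, 154.0, 232.0], 0.94), ([209.0, 257.0, 277.0, 296.0], 0.89), ([196.0, 170.0, 213.0, 210.0], 0.82)]
dock [([193.0, 184.0, 230.0, 227.0], 0.69)]
engine [([287.0, 121.0, 385.0, 222.0], 0.77), ([196.0, 171.0, 211.0, 208.0], 0.65)]
plug_hole [([288.0, 120.0, 384.0, 224.0], 0.57)]
spark_plug [([384.0, 162.0, 395.0, 188.0], 0.63)]
plug_spanner [([256.0, 185.0, 300.0, 220.0], 0.9)]
jar [([195.0, 136.0, 222.0, 166.0], 0.78)]
0.017 {'time_s': 0.8, 'qpos': array([-1.37559890e+00,  2.99863834e-01,  1.52098713e+00,  1.24503969e-05,
        1.32071627e+00, -6.65797348e-02]), 'joint_vel': array([ 3.74992204e-04, -9.55116383e-04, -2.04682250e-04, -1.50936791e-03,
       -3.76993425e-05,  8.72037612e-04]), 'tau': array([-8.41887741e-04, -5.31634748e+01, -3.52901495e+01,  7.07914168e-02,
        2.13607511e-02, -2.45008255e-05]), 'ee_pos': array([ 0.14234792, -0.53125115,  0.22247088]), 'eef_rot': array([ 3.14156649e+00, -1.03452369e-05,  2.61774082e-01]), 'force': array([-1.21049191, -0.06615859, -1.39886341]), 'moment': array([ 0.02520923, -0.02174528,  0.04524929]), 'grip_force': 0.0, 'grip_width': 0.09403682630737141}
```

```bash
python3 - <<'E'
from h import *
import pickle
ps=pickle.load(open("p0.pkl","rb"))
a=ps["scene"]["img"][130:310,90:420]; b=ps["top"]["img"][100:310,110:430]
cv2.imwrite("pics/c.png",cv2.resize(a,None,fx=2.4,fy=2.4,interpolation=2)[...,::-1][:600,:800])
cv2.imwrite("pics/d.png",cv2.resize(b,None,fx=2.5,fy=2.5,interpolation=2)[...,::-1])
E
```

```text
(no output)
```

View pics/c.png

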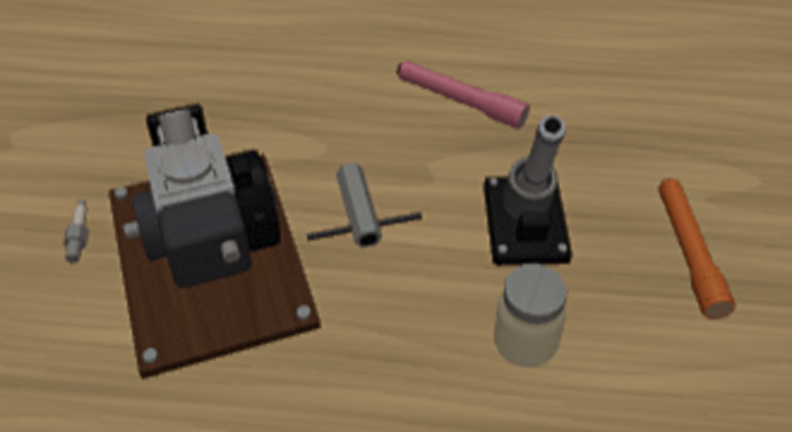

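View pics/d.png

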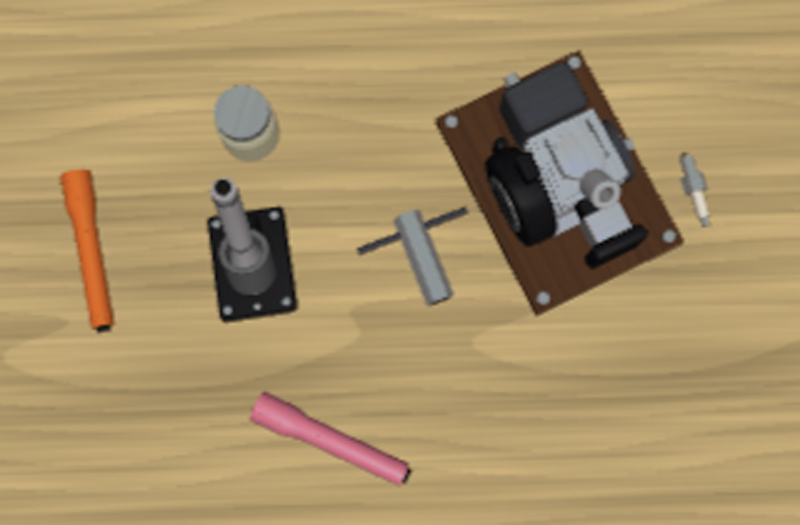

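The scene shows the grey torch standing in the dock. Things that could be mistaken for it, in top-image pixels:
- grey torch in the stand: tail at about (200,176), the one wanted
- orange torch, lying: (145,200)
- pink torch, lying: (243,276)

I choose the grey one. The boss ring with the hole is at about (351,175) in the top image.

```bash
python3 - <<'E'
from h import *
import pickle
from scipy.optimize import least_squares
ps=pickle.load(open("p0.pkl","rb"))
W={n:cloud(p) for n,p in ps.items()}
for n in W: print(n,"table z",np.nanmedian(W[n][250:300,300:400,2]))
top=W["top"]; T=top
def at(u,v): return np.round(T[v,u],4)
print("tail",at(199,175),"jar",at(207,146),"boss",at(350,177),at(346,175))
# torch axis: both clouds, near dock, z .10-.27
P=np.vstack([w[np.isfinite(w[...,0])] for w in W.values()]); src=np.concatenate([[i]*np.isfinite(w[...,0]).sum() for i,w in enumerate(W.values())])
c0=at(199,175)
m=(np.hypot(P[:,0]-c0[0]+.02,P[:,1]-c0[1])<.07)&(P[:,2]>.105)&(P[:,2]<.24)
Q=P[m]; s=src[m]
def ax(x): d=np.array([x[2],x[3],1]); return np.array([x[0],x[1],.15]),d/np.linalg.norm(d)
def f(x,Q):
    o,d=ax(x); return np.linalg.norm(np.cross(Q-o,d),axis=1)-.012
for k in(0,1,2):
    q=Q if k==2 else Q[s==k]
    r=least_squares(f,[c0[0]-.02,c0[1],.2,0],args=(q,),loss="soft_l1",f_scale=.002)
    o,d=ax(r.x); print("torch",k,len(q),o.round(4),d.round(4),"tilt",np.arccos(d[2]),"az",np.arctan2(d[1],d[0]),np.sqrt(np.mean(r.fun**2)))
    if len(q)>0: print(" tail along max z",np.max((q-o)@d))
# dock foot and board rectangles
for n,(u0,v0,u1,v1,z0,z1) in dict(dock=(185,175,235,235,.013,.024),board=(275,110,395,235,.011,.019)).items():
    g=T[v0:v1,u0:u1].reshape(-1,3); g=g[(g[:,2]>z0)&(g[:,2]<z1)]
    rc=cv2.minAreaRect(g[:,:2].astype(np.float32)); print(n,len(g),rc,cv2.boxPoints(rc).round(4).tolist())
# boss
g=P[(np.hypot(*(P[:,:2]-at(346,175)[:2]).T)<.04)&(P[:,2]>.148)]
print("boss pts",len(g),g.mean(0),g.max(0))
np.set_printoptions(linewidth=220,precision=0,suppress=True)
print((T[166:188,338:362,2]*1000))
E
```

```text
scene table z 0.0010931587238370726
top table z -0.00016632388393976742
tail [0.5879 0.187  0.1866] jar [0.6855 0.1814 0.0828] boss [ 0.5833 -0.1558  0.1407] [ 0.5846 -0.1442  0.1571]
torch 0 268 [0.5746 0.1867 0.15  ] [0.2872 0.0387 0.9571] tilt 0.29402873146865427 az 0.13410127044328474 0.002832801197829492
 tail along max z 0.04585375592792753
torch 1 274 [0.5772 0.1853 0.15  ] [0.3183 0.0376 0.9472] tilt 0.3262647953520408 az 0.11745581060379712 0.002726260961464115
 tail along max z 0.04491040783138734
torch 2 542 [0.5756 0.1863 0.15  ] [0.2989 0.0454 0.9532] tilt 0.3070785261804113 az 0.15066787283966956 0.0029868073602347415
 tail along max z 0.04550606626146534
dock 707 ((0.5490267276763916, 0.18108758330345154), (0.11019743233919144, 0.0799030214548111), 7.168432235717773) [[0.4893999993801117, 0.21389999985694885], [0.4993000030517578, 0.13459999859333038], [0.6086999773979187, 0.14830000698566437], [0.5986999869346619, 0.22759999334812164]]
board 2418 ((0.6185013055801392, -0.11644795536994934), (0.23035351932048798, 0.3156335651874542), 24.394359588623047) [[0.44839999079
[... 2254 characters left out ...]
17. 115. 120. 154. 156. 155. 153. 150. 151. 150. 149. 118. 119. 117.  15.  20.   9.]
 [ 97.  75.  94. 104. 115. 120. 121. 123. 118. 116. 120. 118. 156. 153. 152. 151. 118. 115. 118. 116. 117. 107.  14.  14.]
 [ 72.  69.  91.  97. 111. 119. 120. 120. 120. 118. 121. 118. 115. 118. 117. 116. 116. 116. 118. 114. 111. 114.  19.  13.]
 [ 28.  26.  26.  96. 101. 114. 121. 120. 118. 114. 116. 112. 117. 119. 112. 117. 113. 116. 111. 117. 119. 117. 116.  13.]
 [ 31.  28.  33.  31.  98. 106. 118. 116. 117. 111. 116. 120. 115. 115. 120. 117. 117. 119. 118. 117. 116. 117. 119.  18.]
 [ 28.  29.  27.  26.  94. 102. 113. 111. 122. 118. 119. 116. 119. 116. 116. 119. 118. 118. 117. 117. 114. 115. 116. 113.]]
```

```bash
cat > fit.py <<'E'
from h import *
import pickle
from scipy.optimize import least_squares
ps=pickle.load(open("p0.pkl","rb"))
W={n:cloud(p) for n,p in ps.items()}; T=W["top"]; img=ps["top"]["img"].astype(int)
# board by colour+height, yaw from rectangle
m=((np.abs(T[...,2]-.015)<.008)&(img[...,0]<120)&(img[...,0]-img[...,2]>15)).astype(np.uint8)
n,l,st,_=cv2.connectedComponentsWithStats(m); k=1+np.argmax(st[1:,4])
b=T[l==k]; rc=cv2.minAreaRect(b[:,:2].astype(np.float32)); print("board",st[k],rc)
bp=cv2.boxPoints(rc); e=[bp[1]-bp[0],bp[2]-bp[1]]; e=max(e,key=np.linalg.norm); e=e*np.sign(e[0])
yaw=np.arctan2(e[1],e[0]); ex=np.array([np.cos(yaw),np.sin(yaw)]); o=np.array(rc[0])-.055*ex
print("yaw",yaw,"origin from board",o)
nrm=np.array([-np.sin(.7)*ex[0],-np.sin(.7)*ex[1],np.cos(.7)])
# ring: points near plane of mouth
c=np.array([*o,.158])
P=T.reshape(-1,3); P=P[np.isfinite(P[:,0])]
for i in range(8):
    d=P-c; h=d@nrm; r=np.linalg.norm(d-h[:,None]*nrm,axis=1)
    g=P[(np.abs(h)<.005)&(r<.018)&(r>.006)]
    u=np.array([-ex[1],ex[0],0]); v=np.cross(nrm,u)
    (a,bb),R=cv2.minEnclosingCircle(np.c_[(g-c)@u,(g-c)@v].astype(np.float32))
    c=c+u*a+v*bb
    hh=np.median((g-c)@nrm)
    print(len(g),c.round(4),R,hh)
    c=c+nrm*hh*.5
_,s,vt=np.linalg.svd(g-g.mean(0)); print("plane n",vt[2]*np.sign(vt[2,2]),"model",nrm)
# rays for hole edge: dark disc pixel centroid
# torch with fixed direction
t=.125; d=np.array([np.sin(.26)*np.cos(t),np.sin(.26)*np.sin(t),np.cos(.26)])
for nme,w in W.items():
    Q=w[np.isfinite(w[...,0])]
    Q=Q[(np.hypot(Q[:,0]-.575,Q[:,1]-.186)<.05)&(Q[:,2]>.1)&(Q[:,2]<.25)]
    x0=np.array([.5756,.1863])
    f=lambda x:np.linalg.norm(np.cross(Q-np.array([*x,.15]),d),axis=1)-.012
    r=least_squares(f,x0,loss="soft_l1",f_scale=.0015); o=np.array([*r.x,.15])
    print(nme,"torch at z=.15",r.x,"tail s",np.sort((Q-o)@d)[-12:].round(3))
print("dock geometry check",o-d*.15)
E
python3 fit.py; python3 - <<'E'
import cv2
b=cv2.imread("pics/top0.png")
cv2.imwrite("pics/e.png",cv2.hconcat([cv2.resize(b[155:245,180:240],(400,600),interpolation=2),cv2.resize(b[150:210,330:370],(400,600),interpolation=2)]))
E
```

```text
board [ 285  134   98   92 2166] ((0.6270277500152588, -0.13503308594226837), (0.23045210540294647, 0.16987761855125427), 24.594554901123047)
yaw 0.429256 origin from board [ 0.57701759 -0.15792378]
92 [ 0.5769 -0.1583  0.1578] 0.015610607340931892 -0.0005820870660076553
94 [ 0.5771 -0.1583  0.1576] 0.015610607340931892 -0.0003180081032804572
94 [ 0.5772 -0.1582  0.1574] 0.015610607340931892 -0.00015900405192698932
96 [ 0.5772 -0.1582  0.1574] 0.015610607340931892 -0.00012875615352361277
97 [ 0.5773 -0.1582  0.1573] 0.015610607340931892 -9.360524958515949e-05
97 [ 0.5773 -0.1582  0.1573] 0.015610607340931892 -4.680262487694682e-05
97 [ 0.5773 -0.1582  0.1573] 0.015610607340931892 -2.3401312480665138e-05
97 [ 0.5773 -0.1582  0.1573] 0.015610607340931892 -1.1700656261446161e-05
plane n [-0.54577156 -0.23333875  0.80478968] model [-0.58577146 -0.2681198   0.76484219]
scene torch at z=.15 [0.57440566 0.18667564] tail s [0.043 0.043 0.043 0.043 0.044 0.044 0.044 0.044 0.044 0.045 0.046 0.046]
top torch at z=.15 [0.57657818 0.18523437] tail s [0.042 0.042 0.042 0.042 0.042 0.042 0.043 0.043 0.044 0.044 0.044 0.045]
dock geometry check [0.53831697 0.18042665 0.0050415 ]
```

View pics/e.png

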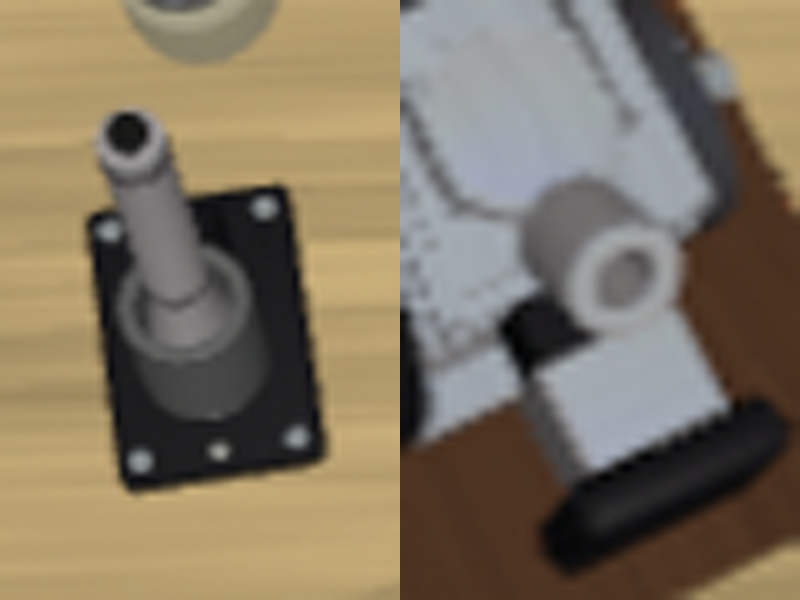

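```bash
cat > go.py <<'E'
from h import *
from scipy.spatial.transform import Rotation as Ro
E=lambda y,p:Ro.from_euler("xyz",[np.pi,p,y])
RD,RE=E(.125,.26),E(.429,-.7)
d=-RD.as_matrix()[:,2]; n=-RE.as_matrix()[:,2]
G=np.array([.5755,.186,.15]); hole=np.array([.577,-.158,.158])
def delta(p,R,p0=None,R0=None,tag=""):
    if p0 is None:
        o=telemetry.get_obs(); p0=o["ee_pos"]; R0=Ro.from_euler("xyz",o["eef_rot"])
    s=R0.inv().apply(np.array(p)-p0)/.1; r=(R0.inv()*R).as_rotvec()/(np.pi/2)
    print(tag,"shift",s.round(3),"turn",r.round(4),"rows>=",max(np.linalg.norm(s)/.5,np.linalg.norm(r)*90/8.59).__round__(1)); return p,R
E
python3 - <<'E'
from go import *
o=telemetry.get_obs(); R0=Ro.from_euler("xyz",o["eef_rot"]); p=o["ee_pos"]
a=delta([.40,-.15,.33],R0,tag="mid")
b=delta(G+d*.13,RD,*a,tag="pre")
c=delta(G,RD,*b,tag="grasp")
E
```

```text
mid shift [ 3.475 -3.016 -1.075] turn [0. 0. 0.] rows>= 9.5
pre shift [ 2.896 -2.746  0.544] turn [ 0.0113 -0.1653  0.0866] rows>= 8.1
grasp shift [-0.  -0.   1.3] turn [0. 0. 0.] rows>= 2.6
```

Emit:
{"method": "step_arm", "body": {"plan": [{"dz": -0.3,"claw": 0},{"dz": -0.3,"claw": 0},{"dx": 0.25,"dy": -0.2,"dz": -0.1,"claw": 0},{"dx": 0.25,"dy": -0.2,"dz": -0.1,"claw": 0},{"dx": 0.25,"dy": -0.2,"dz": -0.1,"claw": 0},{"dx": 0.25,"dy": -0.2,"dz": -0.1,"claw": 0},{"dx": 0.25,"dy": -0.2,"dz": -0.1,"claw": 0},{"dx": 0.25,"dy": -0.2,"claw": 0},{"dx": 0.25,"dy": -0.2,"claw": 0},{"dx": 0.25,"dy": -0.2,"claw": 0}], "grip_force": 40}}

```text
$.plan[0]: bad value
```

Emit:
{"method": "step_arm", "body": {"plan": [{"dx": 0.25,"dy": -0.23,"claw": 0},{"dx": 0.25,"dy": -0.23,"claw": 0},{"dx": 0.25,"dy": -0.23,"claw": 0},{"dx": 0.25,"dy": -0.23,"claw": 0},{"dx": 0.25,"dy": -0.23,"claw": 0},{"dx": 0.25,"dy": -0.23,"claw": 0},{"dx": 0.25,"dy": -0.23,"claw": 0},{"dx": 0.25,"dy": -0.23,"claw": 0},{"dx": 0.2,"dy": -0.23,"claw": 0},{"dx": 0.2,"dy": -0.23,"claw": 0}]}}

```text
$.plan[0]: bad value
```

```bash
python3 - <<'E'
from go import *
print(telemetry.get_obs()["time_s"],telemetry.get_obs()["qpos"].round(2))
b=delta(G+d*.13,RD,tag="pre")
E
```

```text
0.8 [-1.38  0.3   1.52  0.    1.32 -0.07]
pre shift [ 6.371 -5.762 -0.532] turn [ 0.0113 -0.1653  0.0866] rows>= 17.2
```

Every key is apparently needed in each row.

Emit:
{"method": "step_arm", "body": {"plan": [{"dx": 0,"dy": 0,"dz": -0.3,"rx": 0,"ry": 0,"rz": 0,"claw": 0},{"dx": 0,"dy": 0,"dz": -0.3,"rx": 0,"ry": 0,"rz": 0,"claw": 0},{"dx": 0.25,"dy": -0.2,"dz": -0.1,"rx": 0,"ry": 0,"rz": 0,"claw": 0},{"dx": 0.25,"dy": -0.2,"dz": -0.1,"rx": 0,"ry": 0,"rz": 0,"claw": 0},{"dx": 0.25,"dy": -0.2,"dz": -0.1,"rx": 0,"ry": 0,"rz": 0,"claw": 0},{"dx": 0.25,"dy": -0.2,"dz": -0.1,"rx": 0,"ry": 0,"rz": 0,"claw": 0},{"dx": 0.25,"dy": -0.2,"dz": -0.1,"rx": 0,"ry": 0,"rz": 0,"claw": 0},{"dx": 0.25,"dy": -0.2,"dz": 0,"rx": 0,"ry": 0,"rz": 0,"claw": 0},{"dx": 0.25,"dy": -0.2,"dz": 0,"rx": 0,"ry": 0,"rz": 0,"claw": 0},{"dx": 0.25,"dy": -0.2,"dz": 0,"rx": 0,"ry": 0,"rz": 0,"claw": 0}], "grip_force": 40}}

```text
time_s: 1.8
ee_pos: [0.2947, -0.3238, 0.3326]
eef_rot: [3.141, -0.0, 0.262]
force: [0.1, 0.0, 0.3]
grip_width: 0.094
grip_force: 0.0
```

Emit:
{"method": "step_arm", "body": {"plan": [{"dx": 0.25,"dy": -0.23,"dz": 0,"rx": 0,"ry": 0,"rz": 0,"claw": 0},{"dx": 0.25,"dy": -0.23,"dz": 0,"rx": 0,"ry": 0,"rz": 0,"claw": 0},{"dx": 0.25,"dy": -0.23,"dz": 0,"rx": 0,"ry": 0,"rz": 0,"claw": 0},{"dx": 0.25,"dy": -0.23,"dz": 0,"rx": 0,"ry": 0,"rz": 0,"claw": 0},{"dx": 0.25,"dy": -0.23,"dz": 0,"rx": 0,"ry": 0,"rz": 0,"claw": 0},{"dx": 0.25,"dy": -0.23,"dz": 0,"rx": 0,"ry": 0,"rz": 0,"claw": 0},{"dx": 0.25,"dy": -0.23,"dz": 0,"rx": 0,"ry": 0,"rz": 0,"claw": 0},{"dx": 0.25,"dy": -0.23,"dz": 0,"rx": 0,"ry": 0,"rz": 0,"claw": 0},{"dx": 0.2,"dy": -0.23,"dz": 0,"rx": 0,"ry": 0,"rz": 0,"claw": 0},{"dx": 0.2,"dy": -0.23,"dz": 0,"rx": 0,"ry": 0,"rz": 0,"claw": 0}]}}

```text
time_s: 2.8
ee_pos: [0.4669, -0.0393, 0.3325]
eef_rot: [3.142, -0.0, 0.262]
force: [0.3, -0.4, 0.1]
grip_width: 0.0942
grip_force: 0.0
```

```bash
python3 - <<'E'
from go import *
print(telemetry.get_obs()["time_s"],telemetry.get_obs()["qpos"].round(2))
b=delta(G+d*.13,RD,tag="pre")
E
```

```text
2.8 [-0.16  0.05  1.56  0.    1.53  1.15]
pre shift [ 1.964 -1.849  0.569] turn [ 0.0114 -0.1653  0.0867] rows>= 5.5
```

Emit:
{"method": "step_arm", "body": {"plan": [{"dx": 0.24,"dy": -0.23,"dz": 0,"rx": 0,"ry": 0,"rz": 0,"claw": 0},{"dx": 0.24,"dy": -0.23,"dz": 0,"rx": 0,"ry": 0,"rz": 0,"claw": 0},{"dx": 0.24,"dy": -0.23,"dz": 0,"rx": 0,"ry": 0,"rz": 0,"claw": 0},{"dx": 0.24,"dy": -0.23,"dz": 0,"rx": 0,"ry": 0,"rz": 0,"claw": 0},{"dx": 0.24,"dy": -0.23,"dz": 0,"rx": 0,"ry": 0,"rz": 0,"claw": 0},{"dx": 0.24,"dy": -0.23,"dz": 0,"rx": 0,"ry": 0,"rz": 0,"claw": 0},{"dx": 0.26,"dy": -0.23,"dz": 0,"rx": 0.003,"ry": -0.041,"rz": 0.022,"claw": 0},{"dx": 0.26,"dy": -0.23,"dz": 0,"rx": 0.003,"ry": -0.041,"rz": 0.022,"claw": 0},{"dx": 0,"dy": 0,"dz": 0,"rx": 0.003,"ry": -0.041,"rz": 0.022,"claw": 0},{"dx": 0,"dy": 0,"dz": 0,"rx": 0.003,"ry": -0.041,"rz": 0.022,"claw": 0}]}}

```text
time_s: 3.8
ee_pos: [0.6092, 0.188, 0.3299]
eef_rot: [-3.141, 0.262, 0.123]
force: [-0.9, -0.2, 0.3]
grip_width: 0.0938
grip_force: 0.0
```

Emit:
{"method": "step_arm", "body": {"plan": [{"dx": 0,"dy": 0,"dz": 0,"rx": 0,"ry": 0,"rz": 0,"claw": 0}]}}

```text
time_s: 3.9
ee_pos: [0.6096, 0.1872, 0.329]
eef_rot: [-3.141, 0.262, 0.122]
force: [0.1, -0.3, -0.3]
grip_width: 0.094
grip_force: 0.0
```

```bash
python3 - <<'E'
from go import *
b=delta(G+d*.13,RD,tag="pre"); delta(G,RD,tag="G")
E
```

```text
pre shift [ 0.132 -0.031  0.517] turn [-0.0008  0.001  -0.0017] rows>= 1.1
G shift [ 0.134 -0.029  1.817] turn [-0.0008  0.001  -0.0017] rows>= 3.6
```

Emit:
{"method": "step_arm", "body": {"plan": [{"dx": 0.066,"dy": -0.015,"dz": 0.2,"rx": 0,"ry": 0,"rz": 0,"claw": 0},{"dx": 0.067,"dy": -0.015,"dz": 0.3,"rx": 0,"ry": 0,"rz": 0,"claw": 0},{"dx": 0,"dy": 0,"dz": 0.3,"rx": 0,"ry": 0,"rz": 0,"claw": 0},{"dx": 0,"dy": 0,"dz": 0.3,"rx": 0,"ry": 0,"rz": 0,"claw": 0},{"dx": 0,"dy": 0,"dz": 0.3,"rx": 0,"ry": 0,"rz": 0,"claw": 0},{"dx": 0,"dy": 0,"dz": 0.2,"rx": 0,"ry": 0,"rz": 0,"claw": 0},{"dx": 0,"dy": 0,"dz": 0.22,"rx": 0,"ry": 0,"rz": 0,"claw": 0},{"dx": 0,"dy": 0,"dz": 0,"rx": 0,"ry": 0,"rz": 0,"claw": 0}]}}

```text
time_s: 4.7
ee_pos: [0.5739, 0.1858, 0.1495]
eef_rot: [-3.141, 0.26, 0.124]
force: [-0.8, -0.4, 0.1]
grip_width: 0.0943
grip_force: 0.0
```

```bash
python3 - <<'E'
from go import *
import pickle
delta(G,RD,tag="G")
P={n:viewer.camera(n) for n in("top","scene")}
pickle.dump(P,open("p1.pkl","wb"))
a=P["top"]["img"][150:230,170:250];b=P["scene"]["img"][160:240,270:350]
cv2.imwrite("pics/g.png",cv2.hconcat([cv2.resize(x,(400,400),interpolation=2) for x in(a,b)])[...,::-1])
E
```

```text
G shift [ 0.015 -0.    -0.009] turn [-0.0006  0.0002 -0.0007] rows>= 0.0
```

View pics/g.png

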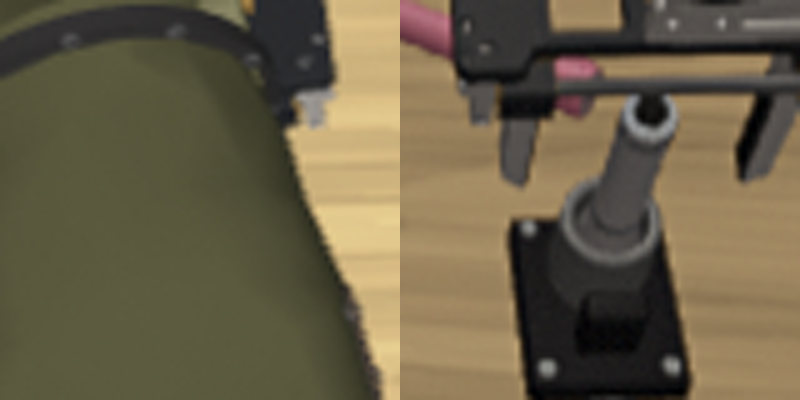

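The right half shows the torch between the two fingers (at about x=515 and x=760 in the crop), and it is clear of the palm. I'll close the gripper.

Emit:
{"method": "step_arm", "body": {"plan": [{"dx": 0.015,"dy": 0,"dz": 0,"rx": 0,"ry": 0,"rz": 0,"claw": 1},{"dx": 0,"dy": 0,"dz": 0,"rx": 0,"ry": 0,"rz": 0,"claw": 1},{"dx": 0,"dy": 0,"dz": 0,"rx": 0,"ry": 0,"rz": 0,"claw": 1},{"dx": 0,"dy": 0,"dz": 0,"rx": 0,"ry": 0,"rz": 0,"claw": 1},{"dx": 0,"dy": 0,"dz": 0,"rx": 0,"ry": 0,"rz": 0,"claw": 1},{"dx": 0,"dy": 0,"dz": 0,"rx": 0,"ry": 0,"rz": 0,"claw": 1},{"dx": 0,"dy": 0,"dz": 0,"rx": 0,"ry": 0,"rz": 0,"claw": 1},{"dx": 0,"dy": 0,"dz": 0,"rx": 0,"ry": 0,"rz": 0,"claw": 1}], "grip_force": 40}}

```text
time_s: 5.6
ee_pos: [0.5768, 0.1863, 0.1511]
eef_rot: [-3.141, 0.258, 0.123]
force: [-0.1, 0.7, 0.3]
grip_width: 0.0334
grip_force: 0.0
```

Emit:
{"method": "step_arm", "body": {"plan": [{"dx": 0,"dy": 0,"dz": 0,"rx": 0,"ry": 0,"rz": 0,"claw": 1},{"dx": 0,"dy": 0,"dz": 0,"rx": 0,"ry": 0,"rz": 0,"claw": 1},{"dx": 0,"dy": 0,"dz": 0,"rx": 0,"ry": 0,"rz": 0,"claw": 1},{"dx": 0,"dy": 0,"dz": 0,"rx": 0,"ry": 0,"rz": 0,"claw": 1}], "grip_force": 40}}

```text
time_s: 6.0
ee_pos: [0.5768, 0.1863, 0.1511]
eef_rot: [-3.141, 0.258, 0.123]
force: [-0.2, 0.7, -0.2]
grip_width: 0.0226
grip_force: 40.0
```

Emit:
{"method": "step_arm", "body": {"plan": [{"dx": 0,"dy": 0,"dz": -0.08,"rx": 0,"ry": 0,"rz": 0,"claw": 1},{"dx": 0,"dy": 0,"dz": -0.12,"rx": 0,"ry": 0,"rz": 0,"claw": 1},{"dx": 0,"dy": 0,"dz": -0.12,"rx": 0,"ry": 0,"rz": 0,"claw": 1}]}}

```text
time_s: 6.3
ee_pos: [0.5853, 0.1873, 0.1834]
eef_rot: [-3.141, 0.258, 0.123]
force: [-0.1, -0.2, -1.5]
grip_width: 0.0228
grip_force: 40.0
```

Emit:
{"method": "step_arm", "body": {"plan": [{"dx": 0,"dy": 0,"dz": -0.15,"rx": 0,"ry": 0,"rz": 0,"claw": 1},{"dx": 0,"dy": 0,"dz": -0.15,"rx": 0,"ry": 0,"rz": 0,"claw": 1},{"dx": 0,"dy": 0,"dz": -0.2,"rx": 0,"ry": 0,"rz": 0,"claw": 1},{"dx": 0,"dy": 0,"dz": -0.25,"rx": 0,"ry": 0,"rz": 0,"claw": 1},{"dx": 0,"dy": 0,"dz": -0.25,"rx": 0,"ry": 0,"rz": 0,"claw": 1},{"dx": 0,"dy": 0,"dz": -0.25,"rx": 0,"ry": 0,"rz": 0,"claw": 1},{"dx": 0,"dy": 0,"dz": -0.25,"rx": 0,"ry": 0,"rz": 0,"claw": 1},{"dx": 0,"dy": 0,"dz": -0.1,"rx": 0,"ry": 0,"rz": 0,"claw": 1}]}}

```text
time_s: 7.1
ee_pos: [0.6259, 0.1921, 0.3404]
eef_rot: [-3.14, 0.254, 0.123]
force: [-0.2, 0.7, -2.5]
grip_width: 0.0228
grip_force: 40.0
```

```bash
cat >> go.py <<'E'
S=.1215  # lens to TCP guess
def tgt(off): return hole+n*(off+S)
E
python3 - <<'E'
from go import *
import pickle
o=telemetry.get_obs(); print(o["time_s"],o["qpos"].round(2))
P={n_:viewer.camera(n_) for n_ in("top","scene")}
pickle.dump(P,open("p2.pkl","wb"))
b=P["scene"]["img"]; cv2.imwrite("pics/s2.png",cv2.resize(b[60:260,220:420],(600,600),interpolation=2)[...,::-1])
delta(tgt(.13),RE,tag="E13"); print(tgt(.13),tgt(.03))
E
```

```text
7.1 [0.23 0.69 0.71 0.03 2.   1.69]
E13 shift [-2.408  3.904  0.504] turn [ 0.044   0.6027 -0.1978] rows>= 9.2
[ 0.42966122 -0.22539441  0.35035781] [ 0.48824523 -0.19859743  0.27387359]
```

View pics/s2.png

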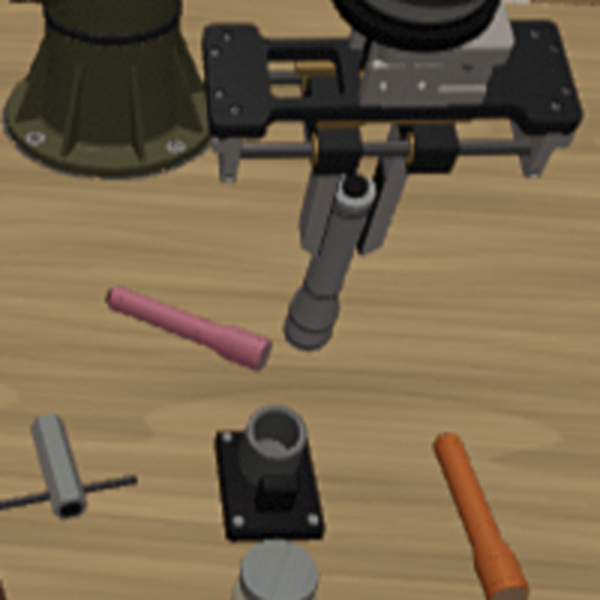

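The torch is out of the stand, with the lens at about (308,335) in the crop. Next I'll measure how it sits in the grip.

```bash
cat > axis.py <<'E'
from go import *
from scipy.optimize import least_squares
def fit(pics,names=("scene","top"),pos=None,rot=None):
    o=telemetry.get_obs(); p=o["ee_pos"] if pos is None else pos; R=Ro.from_euler("xyz",o["eef_rot"])
    for nm in names:
        w=cloud(pics[nm]).reshape(-1,3); w=w[np.isfinite(w[:,0])]
        q=R.inv().apply(w-p); q=q[(q[:,2]>.022)&(q[:,2]<.15)&(np.hypot(q[:,0],q[:,1])<.04)]
        if len(q)<40: print(nm,len(q)); continue
        def f(x):
            d=np.array([x[2],x[3],1]);d/=np.linalg.norm(d); v=q-np.array([x[0],x[1],0]); z=v@d
            r=np.linalg.norm(v-z[:,None]*d,axis=1); s=x[4]-z
            prof=np.interp(s,[0,.036,.052,.162],[.016,.016,.012,.012])
            return np.where(s<0,np.hypot(np.maximum(r-.016,0),s),r-prof)
        r=least_squares(f,[0,0,0,0,.1215],loss="soft_l1",f_scale=.002,x_scale=[.01,.01,.1,.1,.01],diff_step=1e-3)
        x=r.x; d=np.array([x[2],x[3],1]); d/=np.linalg.norm(d); L=p+R.apply(np.array([x[0],x[1],0])+d*x[4]); a=-R.apply(d)
        print(nm,len(q),"x",x.round(4),"zmax",np.sort(q[:,2])[-5:].round(4),"rms",np.sqrt(np.mean(r.fun**2)).round(4))
        h=L-hole; print("  lens",L.round(4),"axis",a.round(3),"along n",(h@n).round(4),"lateral",(h-h@n*n).round(4),"ang to n",np.arccos(a@n).round(3),"ang to tool",np.arccos(d[2]).round(3))
E
python3 -c "
from axis import *;import pickle
fit(pickle.load(open('p2.pkl','rb')))"
```

```text
scene 444 x [-2.200e-03 -1.000e-04 -4.610e-02 -5.000e-04  1.253e-01] zmax [0.1229 0.1232 0.1241 0.1249 0.1252] rms 0.0006
  lens [0.5869 0.1877 0.2199] axis [0.294 0.035 0.955] along n -0.0511 lateral [-0.0201  0.332   0.1009] ang to n 0.99 ang to tool 0.046
top 0
```

```bash
cat >> go.py <<'E'
RE2=E(.429,-.746)
def tgt2(off,S=.1253): return hole+n*(off+S)+RE2.apply([.0022,0,0])
E
python3 - <<'E'
from go import *
print(tgt2(.13)); a=delta(tgt2(.13),RE2,tag="E13")
E
```

```text
[ 0.42890432 -0.22574063  0.35475736]
E13 shift [-2.427  3.907  0.464] turn [ 0.0487  0.6317 -0.1975] rows>= 9.2
```

Emit:
{"method": "step_arm", "body": {"plan": [{"dx": -0.1,"dy": 0.15,"dz": -0.1,"rx": 0,"ry": 0,"rz": 0,"claw": 1},{"dx": -0.2,"dy": 0.3,"dz": -0.1,"rx": 0,"ry": 0,"rz": 0,"claw": 1},{"dx": -0.2,"dy": 0.3,"dz": 0,"rx": 0,"ry": 0,"rz": 0,"claw": 1},{"dx": -0.2,"dy": 0.35,"dz": 0.05,"rx": 0,"ry": 0,"rz": 0,"claw": 1},{"dx": -0.2,"dy": 0.35,"dz": 0.05,"rx": 0,"ry": 0,"rz": 0,"claw": 1},{"dx": -0.2,"dy": 0.35,"dz": 0.05,"rx": 0,"ry": 0,"rz": 0,"claw": 1},{"dx": -0.25,"dy": 0.35,"dz": 0.05,"rx": 0,"ry": 0,"rz": 0,"claw": 1},{"dx": -0.25,"dy": 0.35,"dz": 0.05,"rx": 0,"ry": 0,"rz": 0,"claw": 1},{"dx": -0.25,"dy": 0.35,"dz": 0.05,"rx": 0,"ry": 0,"rz": 0,"claw": 1},{"dx": -0.25,"dy": 0.35,"dz": 0.1,"rx": 0,"ry": 0,"rz": 0,"claw": 1}]}}

```text
time_s: 8.2
ee_pos: [0.4559, -0.1527, 0.3715]
eef_rot: [-3.141, 0.257, 0.122]
force: [0.1, -1.0, -1.1]
grip_width: 0.0227
grip_force: 40.0
```

Emit:
{"method": "step_arm", "body": {"plan": [{"dx": -0.2,"dy": 0.35,"dz": 0.1,"rx": 0,"ry": 0,"rz": 0,"claw": 1},{"dx": -0.13,"dy": 0.35,"dz": 0.1,"rx": 0,"ry": 0,"rz": 0,"claw": 1},{"dx": 0,"dy": 0,"dz": 0,"rx": 0.005,"ry": 0.063,"rz": -0.02,"claw": 1},{"dx": 0,"dy": 0,"dz": 0,"rx": 0.005,"ry": 0.063,"rz": -0.02,"claw": 1},{"dx": 0,"dy": 0,"dz": 0,"rx": 0.005,"ry": 0.063,"rz": -0.02,"claw": 1},{"dx": 0,"dy": 0,"dz": 0,"rx": 0.005,"ry": 0.063,"rz": -0.02,"claw": 1},{"dx": 0,"dy": 0,"dz": 0,"rx": 0.005,"ry": 0.063,"rz": -0.02,"claw": 1},{"dx": 0,"dy": 0,"dz": 0,"rx": 0.005,"ry": 0.063,"rz": -0.02,"claw": 1}]}}

```text
time_s: 9.0
ee_pos: [0.4287, -0.2249, 0.3602]
eef_rot: [-3.101, -0.345, 0.297]
force: [-0.2, 0.1, -1.9]
grip_width: 0.0226
grip_force: 40.0
```

```bash
python3 - <<'E'
from go import *
o=telemetry.get_obs(); print(o["time_s"],o["qpos"].round(2))
delta(tgt2(.13),RE2,tag="E13")
E
```

```text
9.0 [-0.72 -0.03  1.61  0.32  1.42  0.52]
E13 shift [-0.019  0.01   0.051] turn [ 0.0186  0.2534 -0.0773] rows>= 2.8
```

Emit:
{"method": "step_arm", "body": {"plan": [{"dx": -0.01,"dy": 0,"dz": 0.02,"rx": 0.005,"ry": 0.063,"rz": -0.02,"claw": 1},{"dx": -0.01,"dy": 0,"dz": 0.02,"rx": 0.005,"ry": 0.063,"rz": -0.02,"claw": 1},{"dx": 0,"dy": 0,"dz": 0.01,"rx": 0.005,"ry": 0.063,"rz": -0.019,"claw": 1},{"dx": 0,"dy": 0,"dz": 0,"rx": 0.004,"ry": 0.063,"rz": -0.018,"claw": 1},{"dx": 0,"dy": 0,"dz": 0,"rx": 0,"ry": 0,"rz": 0,"claw": 1},{"dx": 0,"dy": 0,"dz": 0,"rx": 0,"ry": 0,"rz": 0,"claw": 1}]}}

```text
time_s: 9.6
ee_pos: [0.4292, -0.2249, 0.3545]
eef_rot: [-3.137, -0.737, 0.423]
force: [0.6, -0.3, -1.8]
grip_width: 0.0227
grip_force: 40.0
```

```bash
python3 - <<'E'
from axis import *
import pickle
o=telemetry.get_obs(); print(o["time_s"],o["qpos"].round(2))
delta(tgt2(.13),RE2,tag="E13"); delta(tgt2(.06),RE2,tag="E06")
P={n_:viewer.camera(n_) for n_ in("top","scene")}; pickle.dump(P,open("p3.pkl","wb"))
fit(P)
a=P["top"]["img"][110:240,270:400];b=P["scene"]["img"][110:240,100:230]
cv2.imwrite("pics/k.png",cv2.hconcat([cv2.resize(x,(400,400),interpolation=2) for x in(a,b)])[...,::-1])
E
```

```text
9.6 [-0.91 -0.08  1.79  0.74  1.32  0.08]
E13 shift [-0.003  0.006 -0.006] turn [-0.0008  0.0056 -0.0026] rows>= 0.1
E06 shift [-0.029  0.007  0.694] turn [-0.0008  0.0056 -0.0026] rows>= 1.4
scene 651 x [-0.002  -0.0003 -0.047   0.0008  0.1273] zmax [0.1267 0.1267 0.1268 0.1269 0.127 ] rms 0.0016
  lens [ 0.5021 -0.191   0.2554] axis [-0.579 -0.266  0.771] along n 0.1272 lateral [-0.0003  0.0011  0.0001] ang to n 0.009 ang to tool 0.047
top 521 x [-0.001   0.0016 -0.0596  0.0018  0.1272] zmax [0.1264 0.1267 0.1272 0.1274 0.1287] rms 0.001
  lens [ 0.5025 -0.1931  0.2552] axis [-0.571 -0.261  0.778] along n 0.1274 lateral [ 0.0001 -0.0009 -0.0002] ang to n 0.021 ang to tool 0.06
```

View pics/k.png

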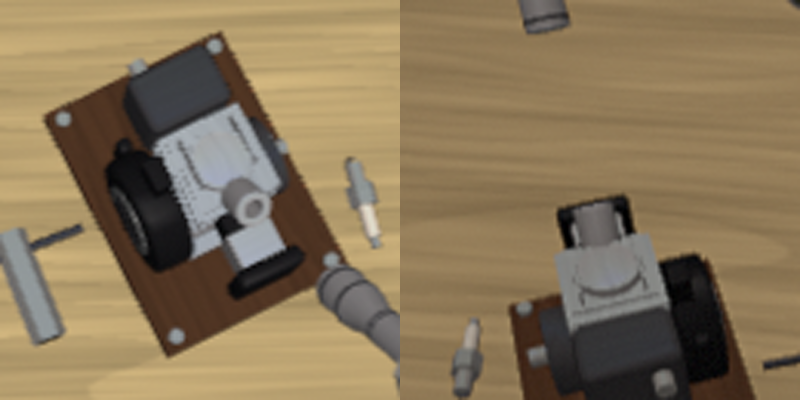

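```bash
cat >> go.py <<'E'
RE3=E(.429,-.752)
def tgt3(off): return hole+n*(off+.127)+RE3.apply([.0015,-.0006,0])
E
python3 - <<'E'
from go import *
a=delta(tgt3(.127),RE3,tag="A"); delta(tgt3(.03),RE3,*a,tag="B")
E
```

```text
A shift [-0.018  0.001  0.005] turn [-0.0012  0.0089 -0.0015] rows>= 0.1
B shift [-0.05   0.     0.969] turn [0. 0. 0.] rows>= 1.9
```

Emit:
{"method": "step_arm", "body": {"plan": [{"dx": -0.018,"dy": 0,"dz": 0,"rx": -0.001,"ry": 0.009,"rz": -0.002,"claw": 1},{"dx": -0.006,"dy": 0,"dz": 0.11,"rx": 0,"ry": 0,"rz": 0,"claw": 1},{"dx": -0.006,"dy": 0,"dz": 0.11,"rx": 0,"ry": 0,"rz": 0,"claw": 1},{"dx": -0.006,"dy": 0,"dz": 0.11,"rx": 0,"ry": 0,"rz": 0,"claw": 1},{"dx": -0.006,"dy": 0,"dz": 0.11,"rx": 0,"ry": 0,"rz": 0,"claw": 1},{"dx": -0.006,"dy": 0,"dz": 0.11,"rx": 0,"ry": 0,"rz": 0,"claw": 1},{"dx": -0.006,"dy": 0,"dz": 0.11,"rx": 0,"ry": 0,"rz": 0,"claw": 1},{"dx": -0.006,"dy": 0,"dz": 0.11,"rx": 0,"ry": 0,"rz": 0,"claw": 1},{"dx": 0,"dy": 0,"dz": 0,"rx": 0,"ry": 0,"rz": 0,"claw": 1},{"dx": 0,"dy": 0,"dz": 0,"rx": 0,"ry": 0,"rz": 0,"claw": 1}]}}

```text
time_s: 10.7
ee_pos: [0.474, -0.2044, 0.2942]
eef_rot: [-3.141, -0.754, 0.43]
force: [0.1, 0.2, -1.1]
grip_width: 0.023
grip_force: 40.0
```

```bash
python3 - <<'E'
from axis import *
import pickle
o=telemetry.get_obs(); print(o["time_s"],o["qpos"].round(2))
delta(tgt3(.03),RE3,tag="B")
P={n_:viewer.camera(n_) for n_ in("top","scene")}; pickle.dump(P,open("p4.pkl","wb"))
fit(P)
a=P["top"]["img"][110:240,270:400];b=P["scene"]["img"][110:240,100:230]
cv2.imwrite("pics/m.png",cv2.hconcat([cv2.resize(x,(400,400),interpolation=2) for x in(a,b)])[...,::-1])
E
```

```text
10.7 [-0.81  0.    1.86  0.79  1.14  0.04]
B shift [-0.009  0.001  0.199] turn [-0.0008 -0.0015  0.0003] rows>= 0.4
scene 618 x [-1.500e-03 -1.000e-04 -4.960e-02 -2.100e-03  1.267e-01] zmax [0.1266 0.1269 0.1269 0.127  0.1273] rms 0.0012
  lens [ 0.5474 -0.1706  0.1971] axis [-0.588 -0.272  0.762] along n 0.0506 lateral [0.0001 0.001  0.0004] ang to n 0.006 ang to tool 0.05
top 438 x [-0.001   0.0011 -0.0478  0.0033  0.1285] zmax [0.1275 0.1285 0.1288 0.1298 0.1318] rms 0.001
  lens [ 0.5497 -0.1716  0.1962] axis [-0.592 -0.267  0.76 ] along n 0.0489 lateral [ 0.0013 -0.0005  0.0008] ang to n 0.008 ang to tool 0.048
```

View pics/m.png

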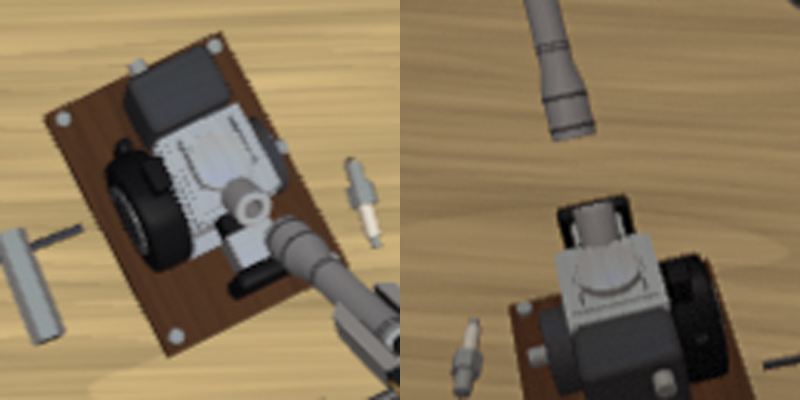

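Emit:
{"method": "step_arm", "body": {"plan": [{"dx": -0.003,"dy": 0,"dz": 0.07,"rx": 0,"ry": -0.003,"rz": 0,"claw": 1},{"dx": -0.004,"dy": 0,"dz": 0.07,"rx": 0,"ry": 0,"rz": 0,"claw": 1},{"dx": -0.003,"dy": 0,"dz": 0.06,"rx": 0,"ry": 0,"rz": 0,"claw": 1},{"dx": 0,"dy": 0,"dz": 0,"rx": 0,"ry": 0,"rz": 0,"claw": 1},{"dx": 0,"dy": 0,"dz": 0,"rx": 0,"ry": 0,"rz": 0,"claw": 1},{"dx": 0,"dy": 0,"dz": 0,"rx": 0,"ry": 0,"rz": 0,"claw": 1},{"dx": 0,"dy": 0,"dz": 0,"rx": 0,"ry": 0,"rz": 0,"claw": 1}]}}

```text
time_s: 11.5
ee_pos: [0.4856, -0.1992, 0.2791]
eef_rot: [-3.141, -0.75, 0.43]
force: [-0.8, -0.6, -1.6]
grip_width: 0.0227
grip_force: 40.0
```

```bash
python3 - <<'E'
from axis import *
o=telemetry.get_obs(); print(o["time_s"],o["joint_vel"].round(3),o["force"].round(1))
P={n_:viewer.camera(n_) for n_ in("top","scene")}
fit(P)
a=P["top"]["img"][110:240,270:400];b=P["scene"]["img"][110:240,100:230]
cv2.imwrite("pics/q.png",cv2.hconcat([cv2.resize(x,(400,400),interpolation=2) for x in(a,b)])[...,::-1])
E
```

```text
11.5 [-0.001  0.001  0.001 -0.001  0.     0.   ] [-0.8 -0.6 -1.6]
scene 612 x [-0.0011 -0.0002 -0.0523 -0.0015  0.1268] zmax [0.1261 0.1265 0.1266 0.1266 0.1269] rms 0.0013
  lens [ 0.5587 -0.1652  0.1811] axis [-0.583 -0.269  0.766] along n 0.0303 lateral [-0.0005  0.0009 -0.0001] ang to n 0.003 ang to tool 0.052
top 412 x [-0.0005  0.0016 -0.0538  0.0019  0.1276] zmax [0.1272 0.1283 0.1283 0.1285 0.1288] rms 0.0011
  lens [ 0.5604 -0.1669  0.1808] axis [-0.584 -0.266  0.767] along n 0.0296 lateral [ 0.0007 -0.0009  0.0002] ang to n 0.004 ang to tool 0.054
```

View pics/q.png

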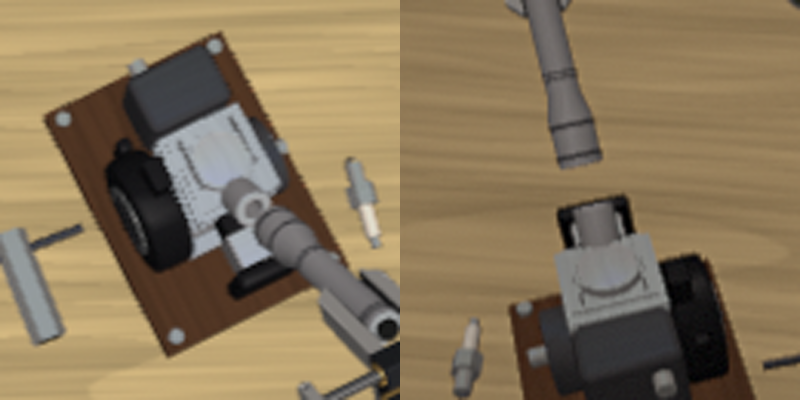

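The lens is 30 mm off the mouth, in line with the hole to about 1 mm and 0.004 rad, and steady. Nothing has been touched.

```bash
python3 -c "
from station import hand_in; print(hand_in())"
```

```text
the job is handed in; nothing more can be done
None
```

The job is handed in, with no verdict returned: the arm is holding the torch steady, lens about 30 mm off the spark-plug hole and in line with it to about 1 mm and 0.004 rad, and the engine, spark plug, spanner and jar were not touched.

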